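Knock a stuck centre out of a lathe tailstock

TASK

The pointed steel centre is stuck in the nose of the tailstock barrel. Take the knock-out bar from its rack, feed it tip first into the open rear end of the barrel and push the centre out of the nose so that it drops into the wooden catch tray, then draw the bar right out again and lay it down, clear of the tailstock and the tray. Do not touch the centre with the fingers, do not ram the bar hard against the tailstock, and leave the handwheel, bowl and mallet where they are.

Things in the scene. Friction and masses are not known exactly. Their poses are not given: they have to be found in the camera images.
- tailstock: Fixed grey tailstock: a level round barrel, 50 mm outside diameter, 146 mm long, axis 140 mm above the bench, on a 75 x 50 mm column and a 100 x 90 x 18 mm foot. Straight 20 mm bore right through, with a 3 mm wide, 6 mm deep countersink at the rear. Origin on the bench below the barrel's middle; x along the barrel from the open rear end to the nose, z up.
- rear_mouth (a point): Middle of the barrel's open rear end, on the bore axis in the plane of the end face; axes as the tailstock's.
- nose (a point): Middle of the barrel's nose end, on the bore axis in the end face; axes as the tailstock's. 33 mm back from it, under the round cap on top, a sprung ball presses down in the bore and jams the centre: moving it takes about 7 to 25 N. Afterwards the ball rubs on the bar with a few N.
- centre: Loose steel centre, 92 mm long, about 0.2 kg: a plain shank 18 mm in diameter and 60 mm long in the bore, then a 26 mm head (16 mm long) and a 16 mm cone point outside the nose. Origin in the middle of the shank's flat rear end; x along it to the point. At the start that rear end lies 90 to 98 mm from the rear mouth.
- tray: Fixed open wooden tray with a rubber floor below the nose, 190 x 150 mm outside (long side along the barrel), 40 mm high, walls 6 mm, floor 11 mm above the bench; its near wall stands 20 mm back under the barrel from the nose. Origin on the bench under its middle, 75 mm beyond the nose; x as the tailstock's.
- bar: Loose knock-out bar, 200 mm, about 0.11 kg: aluminium rod, 16 mm diameter, 152 mm long, with a square wooden handle 26 x 26 x 48 mm on its back end. Origin on the axis at mid-length; x along it to the tip. Handle shoulder against the barrel's rear face, the tip stands 6 mm out of the nose. In the rack the handle is boxed in and only the rod can be gripped.
- bar_tip (a point): Middle of the flat end face of the rod (taken as sharp-edged), 100 mm from the bar's origin.
- bar_handle (a point): Middle of the handle, on the axis, 76 mm behind the bar's origin.
- rack: Fixed dark wooden rack that carries the bar level, axis 52 mm above the bench; base 210 x 64 x 14 mm. Two notched, open-topped cheeks, 50 mm wide, 56 mm high, carry the handle (53 to 94 mm behind the middle) and the rod (56 to 86 mm ahead); between them the rod is free on both sides. Origin on the bench under the bar's middle; x as the bar's.
- handwheel: Loose black handwheel lying flat, 124 mm across, 52 mm high at its knob; bystander. Origin under its middle.
- bowl: Loose turned wooden bowl, 120 mm across, 50 mm high; bystander. Origin under its middle.
- mallet: Loose round wooden mallet standing on its 60 mm head, 200 mm high; bystander. Origin under its middle.
Mind the look-alikes: they are no part of the job. There is more than one size of the bar; the one meant has the size given above. What is shaped like the centre but turquoise is not meant.

How it is judged:
On the way, in this order (a step that is already met when the one before it is completed fails the run):
1. the bar is in the bore by 30 mm, the centre still stuck (x of bar_tip in the frame of rear_mouth between 0.03 and 0.11 m and distance between bar and rear_mouth below 0.12 m and x of centre in the frame of nose below -0.03 m), for 0.1 s.
2. the bar in the bore has pushed the shank out to its last 25 mm (x of centre in the frame of nose above -0.025 m and x of bar_tip in the frame of rear_mouth above 0.11 m and angle between the x axis of bar and the x axis of tailstock, either way round below 0.1 rad), for 0.1 s.
3. the centre lies in the tray (height (world z) of centre below 0.085 m and horizontal distance between centre and tray below 0.12 m), for 0.1 s.
At the end, for the whole second after the job is handed in: The centre rests in the tray and on it (shank's rear end within 120 mm of its middle and below 85 mm); the bar is out of the barrel, lying level (within about 11 degrees) and at rest below 70 mm (on the bench or back in its rack), touching neither tailstock nor tray (all of step 3 and contact force between centre and tray above 0.3 N and linear speed of each of centre, bar below 0.05 m/s and height (world z) of bar below 0.07 m and angle between bar's own x axis and vertical between 1.37 and 1.77 rad and contact force between bar and tailstock below 0.05 N and contact force between bar and tray below 0.05 N).
It fails at once if the fingers touch the centre (contact force between the fingers and centre above 0.5 N).
It fails at once if the bar is rammed against the tailstock (over 80 N) (contact force between bar and tailstock above 80 N).
It fails at once if the handwheel, bowl or mallet is moved more than 40 mm (distance of any of handwheel, bowl, mallet from where it was at the start of the episode above 0.04 m).
It also fails if it takes over 58 s, if anything falls off the work surface, if the arm or the gripper's body presses on something with over 40 N, if the wrist force passes 120 N, or if a joint passes its speed limit or range.

ROBOT

A 6-joint arm with a two-finger parallel gripper is mounted at the origin on the work surface. World frame = base frame: x ahead of the robot, y to its left, z up, the work surface at z = 0. Lengths are in m, angles in rad, forces in N, time in s.
With the tool pointing down it reaches from about 0.3 to 0.875 m from the base axis. Payload 6.4 kg.
Tool frame: the origin (TCP) lies between the finger pads; the fingertips stand 11 mm ahead of it and the grasp point (between the pads) lies 8 mm behind it; z points along the fingers, y is the line along which they close (so a half turn about z gives the same grasp; the last joint's range is limited). The gripper opens to 88 mm and grips with 3 to 60 N. Pads are 18 mm wide; open, the fingers measure 123 mm over their backs; the gripper's body (75 mm by 187 mm) begins 45 mm behind the grasp point.
Start: joints at [-1.328, 0.181, 1.607, -0, 1.354, -0.206], TCP at [0.25, -0.518, 0.25] pointing down, gripper open.
Joint ranges: [-2.99, 2.99], [-0.89, 2.07], [0.3, 2.58], [-1.14, 4.28], [0, 2.63], [-3.12, 3.12]. Speed limits (rad/s): [2.57, 2.57, 3.01, 3.14, 3.14, 3.14].

INTERFACE

Orientations are given as a rotation vector (axis times angle).
In Python, from plant import r gives the robot as it stands.
- The arm moves only by the shell command python3 -m pendant 'ROWS'. ROWS is JSON, one flat list of numbers, 7 for each row, row after row: the finger opening in m, from 0 to 0.0881, then the shift along the tool's x, y, z in m, then the turn, a rotation vector about the tool's x, y, z in degrees. A call has 1 to 12 rows; each row is the pose to reach, as a shift and turn from the pose commanded when the call began, along the tool's axes at that moment; what a row does not reach only later rows make up. A row lasts 1/12 s, in which the tool goes at most 41.7 mm and 7.16 degrees, less where a joint would pass 70% of its speed; a pose out of reach is approached as far as the arm can. A call with a gripper value outside its range is refused whole. The fingers move at their own pace and stop on an object; the grip force is fixed at half the most. Time passes only in rows, so rows that repeat a pose let the fingers close. It gives the time, the measured TCP pose, the force, the opening and the grip force at its end, in the units of the state.
- r.get_state(): the state, without advancing time (a new reading comes with each control period).
- r.snapshot(name): name is "scene" or "side" or "wrist"; returns the picture (400x640x3 uint8, red, green, blue); there is no depth.
- r.camera_info(name): a dict with "mtx" (3x3 intrinsics, pixels), "k1" (the pictures are not rectified: a ray, as slopes to the right and down, at radius r is drawn at 1 + k1 r^2 times it, then the intrinsics apply), "world_from_camera" (4x4, takes a point from camera to world coordinates). Camera axes: x right, y down, z forward; pixel columns grow to the right and rows downward; lengths in m; the calibration is good to about 2 mm. A picture is of the moment at which its call begins: read the wrist's pose just before it. camera_info takes no time and is no camera call; for the wrist camera it gives the pose at the moment of the call.
- r.hand_in(): hands the job in; it is judged then, once.
The state is a dict: "time_s": time; "joints": joint angles; "qd": joint speeds; "effort": joint torques, N m; "eef_pos": TCP position; "orientation": TCP orientation; "ft_force": force on the tool from outside, world axes, zero at the start; "ft_torque": the same for the moment, N m; "width": finger opening in m; "finger_force": force on a finger pad.
Only numpy, scipy, OpenCV 4.12 (cv2) and the standard library are available. Lean on these libraries where they do the work, as an engineer would, in place of code of your own. Each camera call takes 0.05 s, during which the arm holds its last target. There are 200 camera calls.

## Working session

There is one attempt and no reset: what is moved stays moved. The work goes in short steps, Python scripts to look and compute and a shell command to move; the robot and the scene stay as the last step left them, time stands still between calls to the robot, and variables do not carry over. Pictures are saved under pics/ and viewed, at most 10 in all, crops included, and the job is handed in when it is done.

```bash
ls; mkdir -p pics; python3 - <<'E'
from plant import r
import cv2,numpy as np
np.set_printoptions(precision=4,suppress=True)
for n in ("scene","side"):
    im=r.snapshot(n); cv2.imwrite(f"pics/{n}0.png",im[:,:,::-1])
    c=r.camera_info(n); print(n,c)
s=r.get_state(); print(s)
E
```

```text
pics
scene {'mtx': array([[485.3603,   0.    , 321.0878],
       [  0.    , 485.3603, 196.9603],
       [  0.    ,   0.    ,   1.    ]]), 'k1': -0.09619355435409199, 'world_from_camera': array([[-0.2963,  0.8147, -0.4984,  1.0523],
       [ 0.955 ,  0.2466, -0.1647,  0.2409],
       [-0.0113, -0.5248, -0.8511,  1.1036],
       [ 0.    ,  0.    ,  0.    ,  1.    ]])}
side {'mtx': array([[478.8661,   0.    , 324.6268],
       [  0.    , 478.8661, 198.5753],
       [  0.    ,   0.    ,   1.    ]]), 'k1': 0.04727951399693678, 'world_from_camera': array([[ 0.9957, -0.0517,  0.0768,  0.3995],
       [-0.0919, -0.6521,  0.7526, -0.7154],
       [ 0.0111, -0.7564, -0.654 ,  0.8041],
       [ 0.    ,  0.    ,  0.    ,  1.    ]])}
{'time_s': 0.1, 'joints': array([-1.3283,  0.1815,  1.6079, -0.    ,  1.3538, -0.2063]), 'qd': array([-0.0008, -0.0023, -0.0021, -0.0004, -0.0013,  0.0005]), 'effort': array([ -0.0001, -43.4821, -34.2699,   0.0703,   0.0339,  -0.0001]), 'eef_pos': array([ 0.2494, -0.5176,  0.2489]), 'orientation': array([-3.0613, -0.6987,  0.0001]), 'ft_force': array([-0.0158, -0.2679,  0.8112]), 'ft_torque': array([0.0276, 0.0083, 0.012 ]), 'finger_force': 0.0, 'width': 0.08810287708832551}
```

View pics/scene0.png

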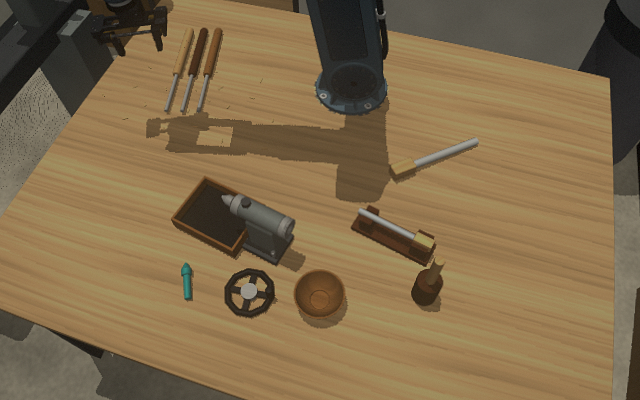

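View pics/side0.png

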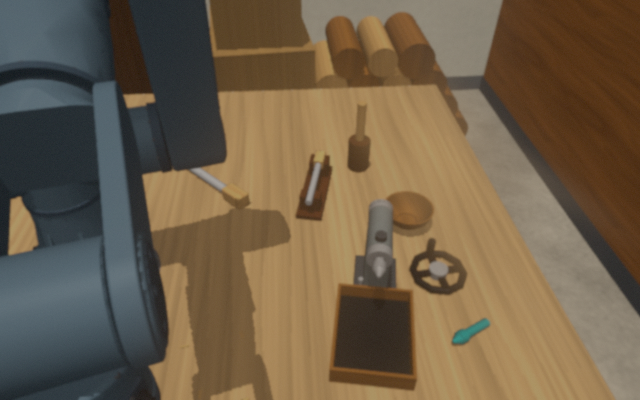

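Scene view: candidates for the bar are the one in the rack (tip ~(360,212), handle ~(424,243)) and a longer one lying loose (~(435,158)). The three chisels at (190,70) are also bar-shaped. For the centre, the steel one is in the nose (~(228,200)) and the turquoise one lies at (187,282). I'll check the choice and get pixels in a close-up composite.

```bash
cat > h.py <<'E'
import numpy as np,cv2,json
from scipy.optimize import least_squares
from scipy.spatial.transform import Rotation as R
np.set_printoptions(precision=4,suppress=True)
def proj(c,P):
    M=np.linalg.inv(c["world_from_camera"]); p=np.atleast_2d(P)@M[:3,:3].T+M[:3,3]
    s=p[:,:2]/p[:,2:]; s=s*(1+c["k1"]*(s**2).sum(1,keepdims=True))
    return s@c["mtx"][:2,:2].T+c["mtx"][:2,2]
def tri(obs,x0=(.5,0,.1)):  # obs: [(cam,(u,v)),...]
    f=lambda x:np.concatenate([proj(c,x)[0]-uv for c,uv in obs])
    s=least_squares(f,x0); return s.x,np.abs(s.fun).max()
def onz(c,uv,z):
    s=least_squares(lambda q:proj(c,[q[0],q[1],z])[0]-uv,[.5,0]); return s.x
E
python3 - <<'E'
import cv2,numpy as np
a=cv2.imread("pics/scene0.png");b=cv2.imread("pics/side0.png")
o=np.zeros((600,800,3),np.uint8)
def put(im,x0,y0,w,h,k,X,Y):
    c=cv2.resize(im[y0:y0+h,x0:x0+w],None,fx=k,fy=k,interpolation=cv2.INTER_CUBIC)
    for i in range(0,w,10): 
        cv2.line(c,(i*k,0),(i*k,4 if (x0+i)%50 else 12),(0,255,255))
    for j in range(0,h,10): cv2.line(c,(0,j*k),(4 if (y0+j)%50 else 12,j*k),(0,255,255))
    o[Y:Y+h*k,X:X+w*k]=c
put(a,210,180,100,90,4,0,0); put(a,345,195,100,75,4,400,0)
put(b,340,190,80,60,4,0,360); put(b,290,145,60,60,4,330,360); put(b,340,240,60,60,3,580,360)
cv2.imwrite("pics/comp.png",o)
E
```

```text
(no output)
```

View pics/comp.png

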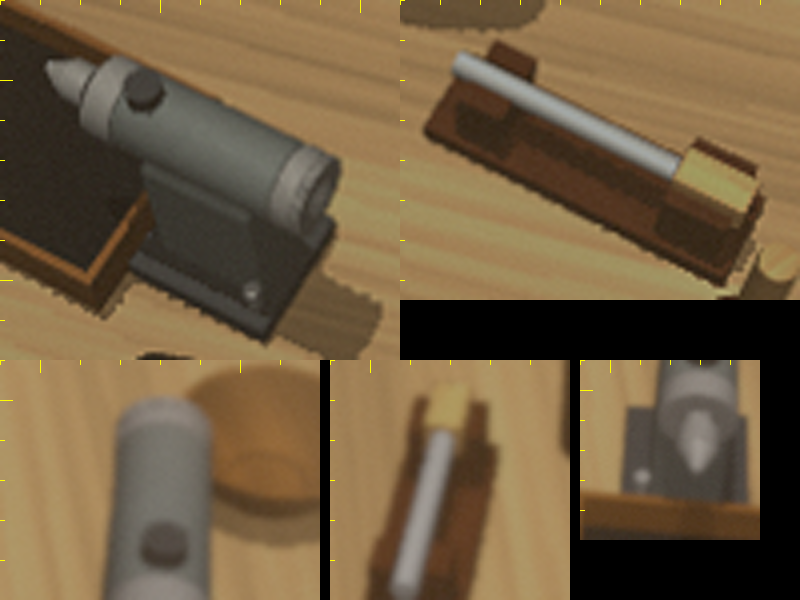

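```bash
python3 - <<'E'
from plant import r
from h import *
A=r.camera_info("scene");B=r.camera_info("side")
for n,a,b in [("cone",(221.5,196.5),(379,278.3)),("rodtip",(359.5,210.5),(308.7,202.5)),("junction",(413.7,236.2),(318,162.5))]:
    print(n,tri([(A,a),(B,b)]))
t=onz(A,(359.5,210.5),.052);j=onz(A,(413.7,236.2),.055);print(t,j,np.linalg.norm(t-j))
m=onz(A,(290.7,227),.14);c=onz(A,(221.5,196.5),.14);print("mouth",m,"cone",c,np.linalg.norm(m-c),"dir",(c-m)/np.linalg.norm(c-m))
for n,p in [("bowl",(319,292)),("wheel",(249,291)),("mallet",(426,292)),("longbar handle",(402,170))]: print(n,onz(A,p,.03))
print(r.camera_info("wrist")); s=r.get_state(); print(R.from_rotvec(s["orientation"]).as_matrix())
E
```

```text
cone (array([ 0.5542, -0.1717,  0.1369]), np.float64(0.36953137114335277))
rodtip (array([0.4478, 0.1406, 0.0514]), np.float64(0.4437091371459587))
junction (array([0.4828, 0.2855, 0.0598]), np.float64(0.06519898661258594))
[0.4467 0.1412] [0.4799 0.2857] 0.14833212825363198
mouth [0.5837 0.0125] cone [ 0.5546 -0.1699] 0.1847739042858199 dir [-0.1574 -0.9875]
bowl [0.6732 0.1055]
wheel [ 0.7191 -0.0516]
mallet [0.6013 0.3443]
longbar handle [0.2791 0.2165]
{'mtx': array([[285.3647,   0.    , 317.6648],
       [  0.    , 285.3647, 197.4047],
       [  0.    ,   0.    ,   1.    ]]), 'k1': -0.05306143150602011, 'world_from_camera': array([[ 0.4353, -0.8666, -0.244 ,  0.3128],
       [-0.9003, -0.4195, -0.1161, -0.4875],
       [-0.0017,  0.2702, -0.9628,  0.3847],
       [ 0.    ,  0.    ,  0.    ,  1.    ]])}
[[ 0.901   0.4339 -0.0004]
 [ 0.4339 -0.901   0.0015]
 [ 0.0003 -0.0015 -1.    ]]
```

The 200 mm bar is the one in the rack: I measure its rod at 148 mm against 152 mm. The mouth-to-point distance of 185 mm fits the steel centre. Next I move above the rack and measure again with the wrist camera.

```bash
cat >> h.py <<'E'
def rows(s,xyz,yawdeg):
    "shift (mm) and turn (deg) in present tool axes to bring the TCP to xyz, pointing down, tool x at yaw"
    C=R.from_rotvec(s["orientation"]); y=np.radians(yawdeg)
    T=R.from_matrix(np.array([[np.cos(y),np.sin(y),0],[np.sin(y),-np.cos(y),0],[0,0,-1]]))
    print("shift mm",C.inv().apply(np.array(xyz)-s["eef_pos"])*1000,"turn",(C.inv()*T).as_rotvec(degrees=True))
E
python3 - <<'E'
from plant import r
from h import *
rows(r.get_state(),[.470,.240,.25],77)
E
```

```text
shift mm [ 527.4906 -586.8421   -0.0164] turn [ -0.0748  -0.0555 -51.2854]
```

```bash
python3 -m pendant '[0.088,0.04,-0.045,0,0,0,-4, 0.088,0.08,-0.09,0,0,0,-8, 0.088,0.11,-0.122,0,0,0,-12, 0.088,0.14,-0.156,0,0,0,-16, 0.088,0.17,-0.19,0,0,0,-20, 0.088,0.2,-0.222,0,0,0,-24, 0.088,0.23,-0.256,0,0,0,-28, 0.088,0.26,-0.29,0,0,0,-32, 0.088,0.29,-0.322,0,0,0,-36, 0.088,0.32,-0.356,0,0,0,-40, 0.088,0.35,-0.39,0,0,0,-44, 0.088,0.35,-0.39,0,0,0,-44]'
python3 - <<'E'
from plant import r
from h import *
rows(r.get_state(),[.470,.240,.25],77)
E
```

```text
time_s: 1.1
eef_pos: [0.3888, -0.0358, 0.2497]
orientation: [2.575, 1.8, 0.0]
ft_force: [0.3, -0.4, -1.0]
width: 0.0875
finger_force: 0.0
shift mm [286.9419 -18.5591  -0.2787] turn [ 0.0295  0.004  -7.0961]
```

```bash
python3 -m pendant '[0.088,0.04,-0.003,0,0,0,-2, 0.088,0.08,-0.006,0,0,0,-4, 0.088,0.12,-0.009,0,0,0,-6, 0.088,0.16,-0.012,0,0,0,-7, 0.088,0.2,-0.015,0,0,0,-7, 0.088,0.24,-0.017,0,0,0,-7, 0.088,0.265,-0.018,0,0,0,-7, 0.088,0.287,-0.019,0,0,0,-7, 0.088,0.287,-0.019,0,0,0,-7, 0.088,0.287,-0.019,0,0,0,-7]'
python3 - <<'E'
from plant import r
from h import *
import json
c=r.camera_info("wrist"); im=r.snapshot("wrist"); cv2.imwrite("pics/w1.png",im[:,:,::-1])
json.dump({k:np.asarray(v).tolist() for k,v in c.items()},open("w1.json","w")); print(r.get_state()["eef_pos"],r.get_state()["joints"])
d=np.array([-.2236,-.9747,0]);o=np.array([.4695,.2385,.052])
print(proj(c,[o+.1*d,o-.052*d,o-.1*d]), proj(c,[[.5837,.0125,.14]]))
E
```

```text
time_s: 1.93
eef_pos: [0.4702, 0.2385, 0.249]
orientation: [-2.461, -1.952, 0.002]
ft_force: [0.5, -0.1, -0.5]
width: 0.0877
finger_force: 0.0
[0.4701 0.2377 0.2491] [ 0.2428  0.0745  1.7269 -0.0004  1.3418  0.4738]
[[316.9393 254.5531]
 [316.5031 133.7023]
 [316.3479  89.4616]] [[462.1553 366.2689]]
```

View pics/w1.png

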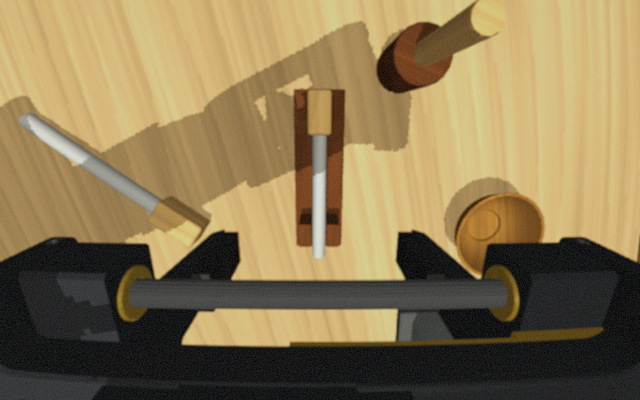

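Wrist view: rack bar tip (319,256), shoulder (319,135), back (319,90), within 3 px of the prediction and in line with tool x. The loose bar at (110,180) is the long one, with the mallet at (415,55) and the bowl at (500,235). Now I look at the barrel's rear end from above.

```bash
python3 - <<'E'
from plant import r
from h import *
import json
A=r.camera_info("scene");B=r.camera_info("side");W=json.load(open("w1.json"));W={k:np.array(v) for k,v in W.items()}
print("tip",tri([(A,(359.5,210.5)),(B,(308.7,202.5)),(W,(319,255))]));print("junc",tri([(A,(413.7,236.2)),(B,(318,162.5)),(W,(319.5,134.5))]))
print(onz(W,(319,255.5),.052),onz(W,(319.5,134.5),.055))
rows(r.get_state(),[.565,-.106,.25],80.9)
E
```

```text
tip (array([0.4491, 0.1401, 0.0523]), np.float64(0.6683011651721245))
junc (array([0.4839, 0.2875, 0.0591]), np.float64(0.8123412824895127))
[0.4494 0.1391] [0.4843 0.2877]
shift mm [-312.862   171.0018   -0.8042] turn [-0.0715  0.0559 -4.1316]
```

```bash
python3 -m pendant '[0.088,-0.035,0.019,0,0,0,-1, 0.088,-0.07,0.038,0,0,0,-2, 0.088,-0.105,0.057,0,0,0,-3, 0.088,-0.14,0.077,0,0,0,-4, 0.088,-0.175,0.096,0,0,0,-4, 0.088,-0.21,0.115,0,0,0,-4, 0.088,-0.245,0.134,0,0,0,-4, 0.088,-0.28,0.153,0,0,0,-4, 0.088,-0.3,0.164,0,0,0,-4, 0.088,-0.313,0.171,0,0,0,-4, 0.088,-0.313,0.171,0,0,0,-4, 0.088,-0.313,0.171,0,0,0,-4]'
python3 - <<'E'
from plant import r
from h import *
import json
c=r.camera_info("wrist"); im=r.snapshot("wrist"); cv2.imwrite("pics/w2.png",im[:,:,::-1])
json.dump({k:np.asarray(v).tolist() for k,v in c.items()},open("w2.json","w")); print(r.get_state()["eef_pos"],r.get_state()["joints"])
print(proj(c,[[.5837,.0125,.14],[.555,-.17,.14]]))
E
python3 -m pendant '[0.088,-0.03,0,0,0,0,0, 0.088,-0.06,0,0,0,0,0, 0.088,-0.075,0,0,0,0,0, 0.088,-0.075,0,0,0,0,0, 0.088,-0.075,0,0,0,0,0]'
python3 - <<'E'
from plant import r
from h import *
import json
c=r.camera_info("wrist"); im=r.snapshot("wrist"); cv2.imwrite("pics/w3.png",im[:,:,::-1])
json.dump({k:np.asarray(v).tolist() for k,v in c.items()},open("w3.json","w"))
print(proj(c,[[.5837,.0125,.14],[.555,-.17,.14]]))
a=cv2.imread("pics/w2.png")[60:260,180:460]; b=cv2.imread("pics/w3.png")[0:230,180:460]
k=lambda i:cv2.resize(i,None,fx=2,fy=2,interpolation=cv2.INTER_CUBIC)
o=np.zeros((600,800,3),np.uint8)
a=cv2.resize(cv2.imread("pics/w2.png")[60:260,220:420],None,fx=2,fy=2,interpolation=cv2.INTER_CUBIC);b=cv2.resize(cv2.imread("pics/w3.png")[0:300,220:420],None,fx=2,fy=2,interpolation=cv2.INTER_CUBIC)
o[:400,:400]=a;o[:600,400:]=b
for i in range(0,800,40): cv2.line(o,(i,0),(i,5),(0,255,255)); 
for j in range(0,600,40): cv2.line(o,(0,j),(5,j),(0,255,255));cv2.line(o,(400,j),(405,j),(0,255,255))
cv2.imwrite("pics/w23.png",o)
E
```

```text
time_s: 2.98
eef_pos: [0.5644, -0.1065, 0.2495]
orientation: [-2.395, -2.031, 0.0]
ft_force: [-0.3, 0.2, 1.5]
width: 0.0884
finger_force: 0.0
[ 0.5645 -0.1055  0.2496] [-0.3916  0.1798  1.6085  0.0005  1.3543 -0.2291]
[[316.5005  51.8383]
 [317.9842 262.9961]]
time_s: 3.45
eef_pos: [0.5529, -0.1792, 0.2497]
orientation: [-2.394, -2.033, -0.001]
ft_force: [-0.5, -0.1, -0.0]
width: 0.088
finger_force: 0.0
[[316.2244 -52.5521]
 [317.4938 188.2639]]
```

View pics/w23.png

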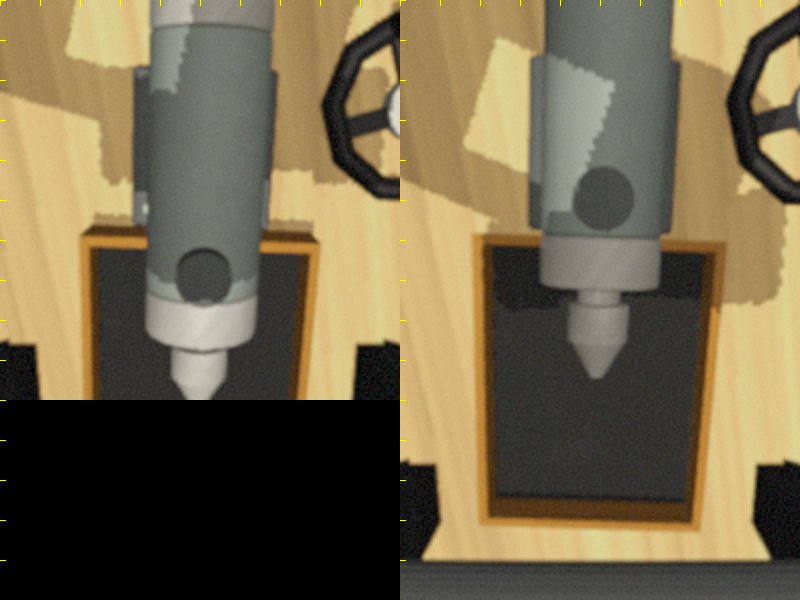

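The axis in these views leans about 3° from my first estimate: midline (326.7,60) to (319.5,247) in w2, and point at (318.5,188.5) in w3. I'll take one more view straight above the rear end and fit the axis from all of them.

```bash
python3 -m pendant '[0.088,0.03,0,0,0,0,0, 0.088,0.06,0,0,0,0,0, 0.088,0.09,0,0,0,0,0, 0.088,0.12,0,0,0,0,0, 0.088,0.145,0,0,0,0,0, 0.088,0.16,0,0,0,0,0, 0.088,0.16,0,0,0,0,0, 0.088,0.16,0,0,0,0,0]'
python3 - <<'E'
from plant import r
from h import *
import json
c=r.camera_info("wrist"); im=r.snapshot("wrist"); cv2.imwrite("pics/w4.png",im[:,:,::-1])
json.dump({k:np.asarray(v).tolist() for k,v in c.items()},open("w4.json","w"))
def ld(n): return {k:np.array(v) for k,v in json.load(open(n)).items()}
W2,W3=ld("w2.json"),ld("w3.json")
o=[(W2,[(326.75,60),(325,110),(321.75,190),(320.75,220),(319.5,247)]),(W3,[(324.25,0),(322.75,100),(320.25,132),(319,162),(318.5,188.5)])]
for w,ps in o:
    q=np.array([onz(w,p,.14) for p in ps]); f=np.polyfit(q[:,1],q[:,0],1); print(q[0],q[-1],"x=%.4f+%.4f y"%(f[1],f[0]),"yaw",90-np.degrees(np.arctan(f[0])))
print(onz(W3,(318.5,188.5),.14))
b=cv2.resize(im[0:290,200:440,::-1],None,fx=2,fy=2,interpolation=cv2.INTER_CUBIC)
for i in range(0,480,40): cv2.line(b,(i,0),(i,5),(0,255,255)); 
for j in range(0,580,40): cv2.line(b,(0,j),(5,j),(0,255,255))
cv2.imwrite("pics/w4c.png",b)
E
```

```text
time_s: 4.17
eef_pos: [0.5787, -0.02, 0.2497]
orientation: [-2.39, -2.039, 0.0]
ft_force: [-0.2, -0.7, -0.1]
width: 0.088
finger_force: 0.0
[0.5908 0.0052] [ 0.5591 -0.1537] x=0.5898+0.1991 y yaw 78.7412929117692
[ 0.5839 -0.0242] [ 0.5558 -0.1704] x=0.5890+0.1945 y yaw 78.99532339483552
[ 0.5558 -0.1704]
```

View pics/w4c.png

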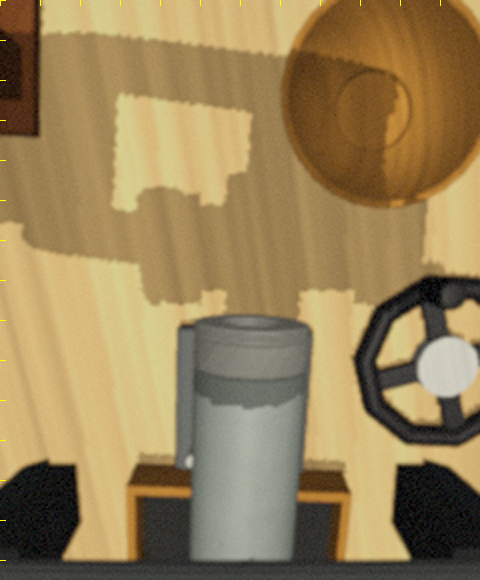

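Wrist view: rear face centre at crop (252,327), i.e. pixel (326,163.5), with the bore visible. The bowl and handwheel are well to the right.

```bash
python3 - <<'E'
from plant import r
from h import *
import json
def ld(n): return {k:np.array(v) for k,v in json.load(open(n)).items()}
W1,W2,W3,W4=[ld(f"w{i}.json") for i in (1,2,3,4)]
A=r.camera_info("scene")
m=onz(W4,(326,163.5),.14); m2=onz(W4,(322,279),.14); print("mouth",m,m2)
f=lambda y:.5893+.197*y
print(f(m[1]))
mt=tri([(A,(290.5,228)),(W4,(326,163.5))]); print(mt)
c=onz(W3,(318.5,188.5),.14); print("to cone",np.linalg.norm(m-c),"yaw",np.degrees(np.arctan2(m[1]-c[1],m[0]-c[0])))
print("cone z",tri([(A,(221.5,196.5)),(W3,(318.5,188.5)),(r.camera_info("side"),(379,278.3))]))
# W1's bar axis
p=onz(W1,(319,255.5),.052);q=onz(W1,(319.5,112),.052);print("bar yaw",np.degrees(np.arctan2(q[1]-p[1],q[0]-p[0])))
d=np.array([np.cos(np.radians(76.7)),np.sin(np.radians(76.7))]); t=np.array([.449,.140])
for k in (130,136,138): print(k,t+d*k/1000)
rows(r.get_state(),[*(t+d*.136),.12],76.7)
E
```

```text
mouth [0.5914 0.0097] [ 0.5708 -0.1016]
0.591212903925235
(array([0.5913, 0.0118, 0.1498]), np.float64(1.527012792167568))
to cone 0.18354922329066647 yaw 78.81921585962843
cone z (array([ 0.5553, -0.1712,  0.1366]), np.float64(0.8570294706341031))
bar yaw 76.82166010172091
130 [0.4789 0.2665]
136 [0.4803 0.2724]
138 [0.4807 0.2743]
shift mm [ 274.0407 -143.8204  129.681 ] turn [-0.0121  0.0071  4.1371]
```

```bash
python3 -m pendant '[0.088,0.03,-0.015,0.005,0,0,1, 0.088,0.06,-0.03,0.01,0,0,2, 0.088,0.09,-0.047,0.03,0,0,3, 0.088,0.12,-0.063,0.05,0,0,4, 0.088,0.15,-0.08,0.07,0,0,4.1, 0.088,0.18,-0.095,0.085,0,0,4.1, 0.088,0.21,-0.11,0.1,0,0,4.1, 0.088,0.24,-0.126,0.115,0,0,4.1, 0.088,0.26,-0.137,0.125,0,0,4.1, 0.088,0.274,-0.144,0.13,0,0,4.1, 0.088,0.274,-0.144,0.13,0,0,4.1, 0.088,0.274,-0.144,0.13,0,0,4.1]'
python3 - <<'E'
from plant import r
from h import *
rows(r.get_state(),[.4803,.2724,.044],76.8)
c=r.camera_info("wrist"); im=r.snapshot("wrist"); cv2.imwrite("pics/w5.png",im[:,:,::-1])
E
```

```text
time_s: 5.22
eef_pos: [0.4808, 0.2712, 0.1194]
orientation: [2.464, 1.949, -0.001]
ft_force: [0.3, -0.0, 0.2]
width: 0.0883
finger_force: 0.0
shift mm [ 1.0798 -0.7462 75.4289] turn [-0.0288  0.0416 -0.1326]
```

```bash
python3 -m pendant '[0.088,0.001,-0.001,0.02,0,0,0, 0.088,0.001,-0.001,0.04,0,0,0, 0.088,0.001,-0.001,0.055,0,0,0, 0.088,0.001,-0.001,0.065,0,0,0, 0.088,0.001,-0.001,0.072,0,0,0, 0.088,0.001,-0.001,0.076,0,0,0, 0.088,0.001,-0.001,0.076,0,0,0, 0.03,0.001,-0.001,0.076,0,0,0, 0.03,0.001,-0.001,0.076,0,0,0, 0.03,0.001,-0.001,0.076,0,0,0, 0.03,0.001,-0.001,0.076,0,0,0, 0.03,0.001,-0.001,0.076,0,0,0]'
python3 -m pendant '[0.0,0,0,0,0,0,0, 0.0,0,0,0,0,0,0, 0.0,0,0,0,0,0,0, 0.0,0,0,0,0,0,0, 0.0,0,0,0,0,0,0, 0.0,0,0,0,0,0,0]'
```

```text
time_s: 6.27
eef_pos: [0.4805, 0.2729, 0.0442]
orientation: [2.465, 1.948, 0.001]
ft_force: [-1.0, 0.6, -0.3]
width: 0.0571
finger_force: 0.0
time_s: 6.77
eef_pos: [0.4802, 0.2727, 0.0437]
orientation: [-2.465, -1.947, 0.0]
ft_force: [-0.3, -0.4, 0.6]
width: 0.0167
finger_force: 0.2
```

```bash
python3 -m pendant '[0.0,0,0,0,0,0,0, 0.0,0,0,0,0,0,0, 0.0,0,0,0,0,0,0, 0.0,0,0,0,0,0,0, 0.0,0,0,-0.008,0,0,0, 0.0,0,0,-0.018,0,0,0, 0.0,0,0,-0.033,0,0,0, 0.0,0,0,-0.053,0,0,0, 0.0,0,0,-0.073,0,0,0, 0.0,0,0,-0.088,0,0,0, 0.0,0,0,-0.088,0,0,0, 0.0,0,0,-0.088,0,0,0]'
python3 - <<'E'
from plant import r
from h import *
import json
c=r.camera_info("wrist"); im=r.snapshot("wrist"); cv2.imwrite("pics/w6.png",im[:,:,::-1])
a=r.snapshot("scene"); cv2.imwrite("pics/s6.png",a[:,:,::-1]);b=r.snapshot("side"); cv2.imwrite("pics/d6.png",b[:,:,::-1])
s=r.get_state();p=s["eef_pos"];T=R.from_rotvec(s["orientation"]).as_matrix();print(p,s["finger_force"],s["width"])
gp=p-.008*T[:,2]; tip=gp-.136*T[:,0]; back=gp+.064*T[:,0]
A=r.camera_info("scene");B=r.camera_info("side")
for n,q in (("scene",A),("side",B),("wrist",c)): print(n,proj(q,[tip,gp,back]))
def crop(im,u,v,w,h,k): 
    u,v=int(u),int(v);o=cv2.resize(im[v:v+h,u:u+w,::-1],None,fx=k,fy=k,interpolation=cv2.INTER_CUBIC)
    for i in range(0,w,10): cv2.line(o,(i*k,0),(i*k,4),(0,255,255))
    for j in range(0,h,10): cv2.line(o,(0,j*k),(4,j*k),(0,255,255))
    return o
o=np.zeros((600,800,3),np.uint8)
ta,tb=proj(A,tip)[0],proj(B,tip)[0]
print("crop origins",ta.astype(int)-[20,45],tb.astype(int)-[45,70])
x=crop(a,ta[0]-20,ta[1]-45,100,100,4);o[:400,:400]=x
x=crop(b,tb[0]-45,tb[1]-70,100,100,4);o[:400,400:]=x
x=crop(im,240,150,160,100,2);o[400:600,:320]=x
cv2.imwrite("pics/c6.png",o)
E
```

```text
time_s: 7.77
eef_pos: [0.481, 0.273, 0.1331]
orientation: [2.464, 1.947, 0.004]
ft_force: [0.2, 0.6, -0.9]
width: 0.0146
finger_force: 29.6
[0.4794 0.2724 0.1306] 29.640853106975555 0.014761854242159379
scene [[360.978  192.3101]
 [413.5682 217.7766]
 [439.3283 230.276 ]]
side [[307.8794 173.3359]
 [317.0766 139.9865]
 [320.88   126.1831]]
wrist [[314.1122 444.6481]
 [313.4556 262.2424]
 [313.1177 133.2292]]
crop origins [340 147] [262 103]
```

View pics/c6.png

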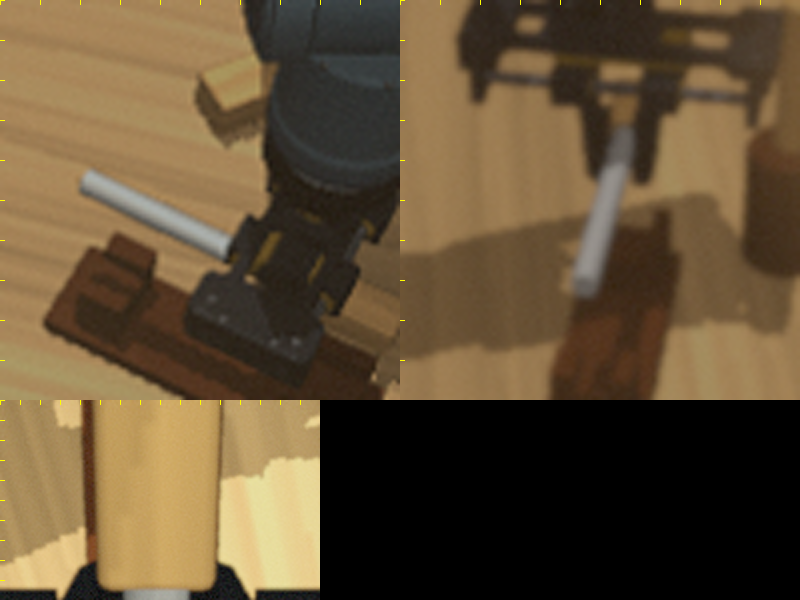

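The bar is held level. The tip is at (361,193) in the scene view and (308,174) in the side view, within 1 px of where the hand pose puts it. The held bar also shows a wrist-camera lateral bias of about 2 mm, which agrees with the cone measurement, so I correct the mouth by that.

```bash
cat > ins.py <<'E'
from plant import r
from h import *
import sys
M=np.array([.5895,.0105,.140]); Y=78.9; L=.136
def rep(gap):
    u=np.array([np.cos(np.radians(Y)),np.sin(np.radians(Y)),0])
    s=r.get_state(); T=R.from_rotvec(s["orientation"]).as_matrix(); tip=s["eef_pos"]-.0083*T[:,2]-L*T[:,0]
    n=np.array([u[1],-u[0],0]); d=tip-M
    print("t",round(s["time_s"],2),"tip: in %.1f lat %.1f up %.1f mm"%tuple(1000*np.array([-d@u,d@n,d[2]])),"F along(out)/lat/up",s["ft_force"]@np.array([u,n,[0,0,1]]).T,"grip",s["finger_force"],s["width"])
    rows(s,M+(gap+L)*u-[0,0,.0083],Y)
if __name__=="__main__": rep(float(sys.argv[1]))
E
python3 ins.py 0.025
```

```text
t 7.92 tip: in -99.9 lat -163.9 up -1.0 mm F along(out)/lat/up [ 0.0733  0.339  -2.3397] grip 29.640853106975555 0.014761854242159379
shift mm [-68.3926 161.3163  -1.3239] turn [-0.1012  0.0576 -2.2876]
```

```bash
python3 -m pendant '[0.0,-0.015,0.005,-0.001,0,0,-0.3, 0.0,-0.035,0.012,-0.001,0,0,-0.6, 0.0,-0.05,0.03,-0.001,0,0,-1, 0.0,-0.06,0.05,-0.001,0,0,-1.5, 0.0,-0.068,0.07,-0.001,0,0,-2, 0.0,-0.068,0.09,-0.001,0,0,-2.3, 0.0,-0.068,0.11,-0.001,0,0,-2.3, 0.0,-0.068,0.13,-0.001,0,0,-2.3, 0.0,-0.068,0.148,-0.001,0,0,-2.3, 0.0,-0.068,0.158,-0.001,0,0,-2.3, 0.0,-0.068,0.161,-0.001,0,0,-2.3, 0.0,-0.068,0.161,-0.001,0,0,-2.3]'
python3 -m pendant '[0.0,0,0,0,0,0,0, 0.0,0,0,0,0,0,0, 0.0,0,0,0,0,0,0]'
python3 ins.py 0.005
python3 - <<'E'
from plant import r
from h import *
c=r.camera_info("wrist"); im=r.snapshot("wrist");a=r.snapshot("scene");b=r.snapshot("side")
for n,i in (("w7",im),("s7",a),("d7",b)): cv2.imwrite(f"pics/{n}.png",i[:,:,::-1])
def crop(im,u,v,w,h,k): 
    o=cv2.resize(im[v:v+h,u:u+w,::-1],None,fx=k,fy=k,interpolation=cv2.INTER_CUBIC)
    for i in range(0,w,10): cv2.line(o,(i*k,0),(i*k,4),(0,255,255))
    for j in range(0,h,10): cv2.line(o,(0,j*k),(4,j*k),(0,255,255))
    return o
o=np.zeros((600,800,3),np.uint8)
o[:480,:480]=crop(a,250,180,80,80,6); o[:320,480:800]=crop(b,350,150,80,80,4)
o[400:600,480:800]=crop(im,240,150,160,100,2)
cv2.imwrite("pics/c7.png",o)
E
```

```text
time_s: 8.92
eef_pos: [0.6208, 0.169, 0.1316]
orientation: [-2.425, -1.995, 0.002]
ft_force: [0.4, 0.6, -2.1]
width: 0.015
finger_force: 29.6
time_s: 9.17
eef_pos: [0.6203, 0.1697, 0.1326]
orientation: [-2.425, -1.997, 0.001]
ft_force: [-0.1, -0.8, -1.0]
width: 0.0145
finger_force: 29.6
t 9.17 tip: in -26.2 lat -0.3 up 1.0 mm F along(out)/lat/up [-0.8092  0.103  -0.9849] grip 29.644040688872337 0.014467972385796281
shift mm [-21.1824   0.4526   0.9427] turn [-0.0355  0.0045  0.0563]
```

View pics/c7.png

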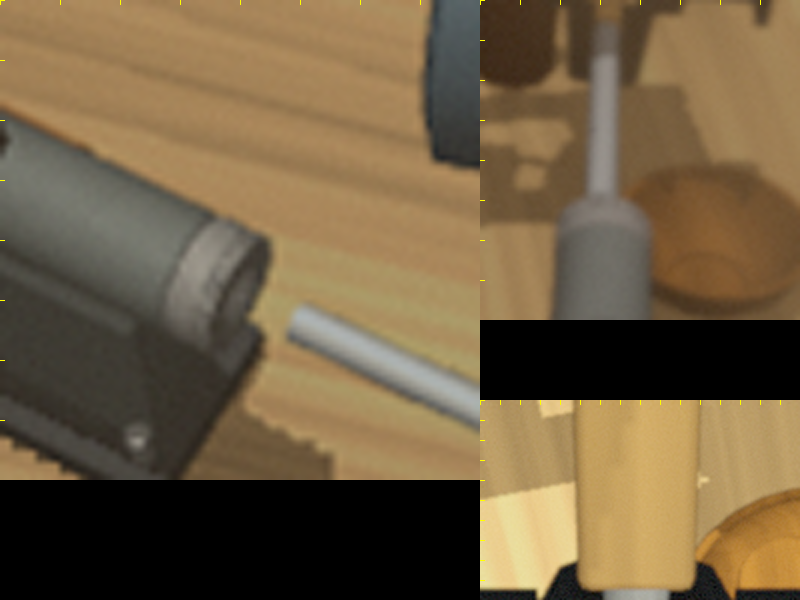

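Scene view: rod tip at about (299,234), in line with the rear face centre at about (290,229) to under 1 px. The side view also shows the rod (602) centred on the barrel (603). I feed it in gently.

```bash
python3 -m pendant '[0.0,-0.006,0,0,0,0,0, 0.0,-0.012,0,0,0,0,0, 0.0,-0.018,0,0,0,0,0, 0.0,-0.022,0,0,0,0,0, 0.0,-0.025,0,0,0,0,0, 0.0,-0.027,0,0,0,0,0, 0.0,-0.029,0,0,0,0,0, 0.0,-0.031,0,0,0,0,0, 0.0,-0.033,0,0,0,0,0, 0.0,-0.033,0,0,0,0,0]'
python3 ins.py -0.035
```

```text
time_s: 10.15
eef_pos: [0.6148, 0.1366, 0.1327]
orientation: [2.426, 1.996, -0.0]
ft_force: [-0.7, -0.0, -1.3]
width: 0.0141
finger_force: 29.6
t 10.15 tip: in 7.4 lat 0.5 up 1.0 mm F along(out)/lat/up [-0.1571 -0.6411 -1.2797] grip 29.64413456618786 0.014114133691240826
shift mm [-27.5931  -0.5125   0.9879] turn [-0.0031  0.0066  0.0089]
```

```bash
python3 -m pendant '[0.0,-0.002,0,0,0,0,0, 0.0,-0.004,0,0,0,0,0, 0.0,-0.006,0,0,0,0,0, 0.0,-0.008,0,0,0,0,0, 0.0,-0.010,0,0,0,0,0, 0.0,-0.012,0,0,0,0,0, 0.0,-0.014,0,0,0,0,0, 0.0,-0.016,0,0,0,0,0, 0.0,-0.018,0,0,0,0,0, 0.0,-0.02,0,0,0,0,0, 0.0,-0.022,0,0,0,0,0, 0.0,-0.022,0,0,0,0,0]'
python3 ins.py -0.055
```

```text
time_s: 11.15
eef_pos: [0.6105, 0.1149, 0.1327]
orientation: [2.426, 1.996, -0.0]
ft_force: [-0.6, -0.4, -0.9]
width: 0.0144
finger_force: 29.6
t 11.15 tip: in 29.5 lat 0.5 up 1.0 mm F along(out)/lat/up [-0.5413 -0.4688 -0.8912] grip 29.643952175974846 0.014419384850911276
shift mm [-25.4757  -0.5095   1.0061] turn [-0.0041  0.0083  0.0003]
```

```bash
python3 -m pendant '[0.0,-0.004,0,0,0,0,0, 0.0,-0.008,0,0,0,0,0, 0.0,-0.012,0,0,0,0,0, 0.0,-0.016,0,0,0,0,0, 0.0,-0.020,0,0,0,0,0, 0.0,-0.024,0,0,0,0,0, 0.0,-0.028,0,0,0,0,0, 0.0,-0.032,0,0,0,0,0, 0.0,-0.036,0,0,0,0,0, 0.0,-0.04,0,0,0,0,0, 0.0,-0.044,0,0,0,0,0, 0.0,-0.048,0,0,0,0,0]'
python3 ins.py -0.09
```

```text
time_s: 12.15
eef_pos: [0.6012, 0.0678, 0.1327]
orientation: [2.426, 1.996, -0.0]
ft_force: [0.2, -0.8, -1.4]
width: 0.0146
finger_force: 29.6
t 12.15 tip: in 77.5 lat 0.5 up 1.0 mm F along(out)/lat/up [-0.7072  0.3442 -1.4336] grip 29.644214808940887 0.014595125872965388
shift mm [-12.4709  -0.5044   1.02  ] turn [0.0001 0.0007 0.0151]
```

```bash
python3 -m pendant '[0.0,-0.002,0,0,0,0,0, 0.0,-0.004,0,0,0,0,0, 0.0,-0.006,0,0,0,0,0, 0.0,-0.008,0,0,0,0,0, 0.0,-0.010,0,0,0,0,0, 0.0,-0.012,0,0,0,0,0, 0.0,-0.014,0,0,0,0,0, 0.0,-0.016,0,0,0,0,0, 0.0,-0.018,0,0,0,0,0, 0.0,-0.02,0,0,0,0,0, 0.0,-0.022,0,0,0,0,0, 0.0,-0.024,0,0,0,0,0]'
python3 ins.py -0.12
```

```text
time_s: 13.15
eef_pos: [0.597, 0.0468, 0.1329]
orientation: [-2.423, -1.996, -0.005]
ft_force: [1.7, 9.2, -0.7]
width: 0.0144
finger_force: 29.6
t 13.15 tip: in 99.0 lat 0.4 up 0.6 mm F along(out)/lat/up [ 9.3367 -0.1323 -0.7339] grip 29.649104699492455 0.01441934516641929
shift mm [-21.0804  -0.3456   1.0756] turn [ 0.0206 -0.214   0.0449]
```

```bash
python3 -m pendant '[0.0,-0.002,0,0,0,0,0, 0.0,-0.004,0,0,0,0,0, 0.0,-0.006,0,0,0,0,0, 0.0,-0.008,0,0,0,0,0, 0.0,-0.010,0,0,0,0,0, 0.0,-0.012,0,0,0,0,0, 0.0,-0.014,0,0,0,0,0, 0.0,-0.016,0,0,0,0,0, 0.0,-0.017,0,0,0,0,0, 0.0,-0.018,0,0,0,0,0, 0.0,-0.019,0,0,0,0,0, 0.0,-0.019,0,0,0,0,0]'
python3 ins.py -0.12
python3 - <<'E'
from plant import r
from h import *
c=r.camera_info("wrist"); im=r.snapshot("wrist");a=r.snapshot("scene");b=r.snapshot("side")
for n,i in (("w8",im),("s8",a),("d8",b)): cv2.imwrite(f"pics/{n}.png",i[:,:,::-1])
def crop(im,u,v,w,h,k): 
    o=cv2.resize(im[v:v+h,u:u+w,::-1],None,fx=k,fy=k,interpolation=cv2.INTER_CUBIC)
    for i in range(0,w,10): cv2.line(o,(i*k,0),(i*k,4),(0,255,255))
    for j in range(0,h,10): cv2.line(o,(0,j*k),(4,j*k),(0,255,255))
    return o
o=np.zeros((600,800,3),np.uint8)
o[:400,:600]=crop(a,180,170,150,100,4)
o[400:600,:320]=crop(im,240,150,160,100,2); o[400:600,320:640]=crop(b,320,210,160,100,2)
cv2.imwrite("pics/c8.png",o)
E
```

```text
time_s: 14.15
eef_pos: [0.593, 0.0259, 0.1327]
orientation: [-2.426, -1.996, 0.0]
ft_force: [-0.1, 3.4, -2.7]
width: 0.0143
finger_force: 29.7
t 14.15 tip: in 120.2 lat 0.5 up 1.0 mm F along(out)/lat/up [ 3.3502 -0.8    -2.7044] grip 29.69070889055729 0.014262741541836052
shift mm [ 0.2428 -0.4763  0.9734] turn [-0.0065 -0.0038  0.0039]
```

View pics/c8.png

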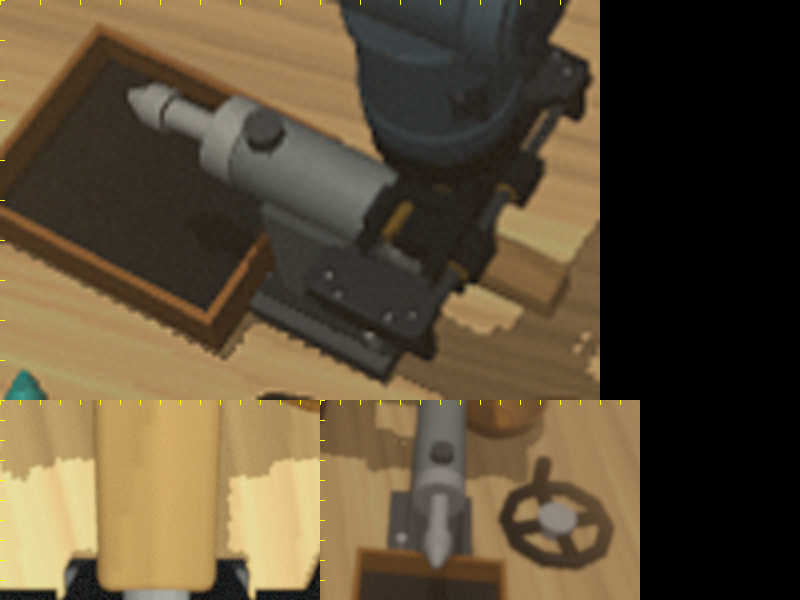

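The steel centre stands well out of the nose: its point is at (212,194) and the shank is visible. The bar hasn't slipped in the grip. I push 3 mm more, open, step back 44 mm and up 2 mm, and regrip on the handle.

```bash
python3 -m pendant '[0.0,-0.001,0,0,0,0,0, 0.0,-0.002,0,0,0,0,0, 0.0,-0.003,0,0,0,0,0, 0.0,-0.003,0,0,0,0,0, 0.0,-0.003,0,0,0,0,0, 0.03,-0.003,0,0,0,0,0, 0.05,-0.003,0,0,0,0,0, 0.088,-0.003,0,0,0,0,0, 0.088,-0.003,0,0,0,0,0, 0.088,-0.003,0,0,0,0,0, 0.088,-0.003,0,0,0,0,0, 0.088,-0.003,0,0,0,0,0]'
python3 ins.py -0.12
```

```text
time_s: 15.3
eef_pos: [0.5923, 0.0228, 0.1326]
orientation: [-2.426, -1.996, 0.001]
ft_force: [-0.3, -0.3, -0.7]
width: 0.0586
finger_force: 0.0
t 15.3 tip: in 123.4 lat 0.4 up 1.0 mm F along(out)/lat/up [-0.3373 -0.2187 -0.7258] grip 0.0 0.05857350224175078
shift mm [ 3.4339 -0.351   0.9063] turn [-0.0257  0.023   0.0074]
```

```bash
python3 -m pendant '[0.088,0.004,0,-0.002,0,0,0, 0.088,0.01,0,-0.002,0,0,0, 0.088,0.018,0,-0.002,0,0,0, 0.088,0.026,0,-0.002,0,0,0, 0.088,0.034,0,-0.002,0,0,0, 0.088,0.04,0,-0.002,0,0,0, 0.088,0.044,0,-0.002,0,0,0, 0.088,0.044,0,-0.002,0,0,0, 0.088,0.044,0,-0.002,0,0,0]'
python3 - <<'E'
from plant import r
from h import *
c=r.camera_info("wrist"); im=r.snapshot("wrist");a=r.snapshot("scene");b=r.snapshot("side")
def crop(im,u,v,w,h,k): 
    o=cv2.resize(im[v:v+h,u:u+w,::-1],None,fx=k,fy=k,interpolation=cv2.INTER_CUBIC)
    for i in range(0,w,10): cv2.line(o,(i*k,0),(i*k,4),(0,255,255))
    for j in range(0,h,10): cv2.line(o,(0,j*k),(4,j*k),(0,255,255))
    return o
o=np.zeros((600,800,3),np.uint8)
o[:400,:600]=crop(a,180,170,150,100,4)
o[400:600,:320]=crop(im,240,150,160,100,2); o[400:600,320:640]=crop(b,320,190,160,100,2)
cv2.imwrite("pics/c9.png",o)
E
```

```text
time_s: 16.05
eef_pos: [0.6009, 0.0665, 0.1346]
orientation: [-2.425, -1.997, 0.0]
ft_force: [-1.0, -0.7, -0.4]
width: 0.0878
finger_force: 0.0
```

View pics/c9.png

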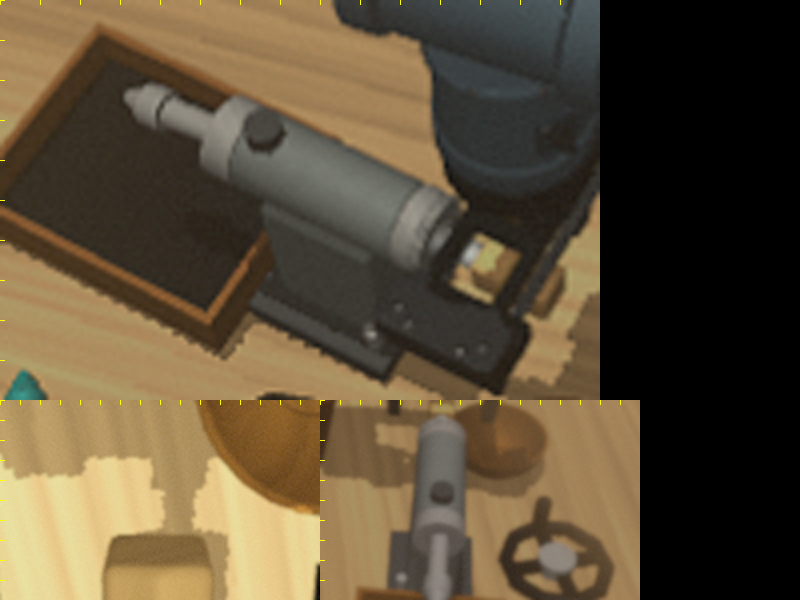

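The bar rests in the bore with its handle between the open fingers, and the centre still hangs in the nose with its point at (211,194). I close on the handle.

```bash
python3 -m pendant '[0.03,0,0,0,0,0,0, 0.02,0,0,0,0,0,0, 0.0,0,0,0,0,0,0, 0.0,0,0,0,0,0,0, 0.0,0,0,0,0,0,0, 0.0,0,0,0,0,0,0, 0.0,0,0,0,0,0,0, 0.0,0,0,0,0,0,0, 0.0,0,0,0,0,0,0, 0.0,0,0,0,0,0,0, 0.0,0,0,0,0,0,0]'
sed -i 's/L=.136/L=.180/' ins.py; python3 ins.py -0.145
```

```text
time_s: 17.12
eef_pos: [0.6009, 0.0663, 0.1347]
orientation: [-2.426, -1.996, -0.0]
ft_force: [-0.0, -0.5, 0.5]
width: 0.0257
finger_force: 30.0
t 17.12 tip: in 123.1 lat 0.5 up 3.0 mm F along(out)/lat/up [-0.4969  0.0863  0.4535] grip 29.997435780242085 0.025703935407477545
shift mm [-21.9103  -0.4796   2.9974] turn [-0.0032 -0.003   0.0166]
```

```bash
python3 -m pendant '[0.0,-0.002,0,0,0,0,0, 0.0,-0.004,0,0,0,0,0, 0.0,-0.006,0,0,0,0,0, 0.0,-0.008,0,0,0,0,0, 0.0,-0.010,0,0,0,0,0, 0.0,-0.012,0,0,0,0,0, 0.0,-0.014,0,0,0,0,0, 0.0,-0.016,0,0,0,0,0, 0.0,-0.018,0,0,0,0,0, 0.0,-0.02,0,0,0,0,0, 0.0,-0.022,0,0,0,0,0, 0.0,-0.024,0,0,0,0,0]'
python3 ins.py -0.15
cat > look.py <<'E'
from plant import r
from h import *
import sys
# centre still at the nose? compare scene crop above/at the nose with the former picture
a=r.snapshot("scene"); cv2.imwrite(f"pics/{sys.argv[1]}.png",a[:,:,::-1])
p=cv2.imread("pics/s8.png"); q=a[:,:,::-1]
d=cv2.absdiff(p,np.ascontiguousarray(q)).max(2)[185:260,175:235]>40
print("changed px",d.sum(),"mean brightness at shank (225,199):",q[195:203,221:229].mean().round(), p[195:203,221:229].mean().round())
E
python3 look.py s10
```

```text
time_s: 18.12
eef_pos: [0.5963, 0.0423, 0.1347]
orientation: [2.426, 1.996, -0.0]
ft_force: [0.6, 0.2, -0.1]
width: 0.0258
finger_force: 30.0
t 18.12 tip: in 147.5 lat 0.5 up 3.0 mm F along(out)/lat/up [ 0.3334  0.5164 -0.0503] grip 29.996647406369448 0.025788623091036425
shift mm [-2.5118 -0.5221  3.0204] turn [-0.0025  0.0089  0.0056]
changed px 179 mean brightness at shank (225,199): 43.0 112.0
```

```bash
python3 -m pendant '[0.0,0,0,0,0,0,0, 0.0,0,0,0,0,0,0, 0.0,0,0,0,0,0,0, 0.0,0,0,0,0,0,0]'
python3 - <<'E'
from plant import r
from h import *
a=r.snapshot("scene");b=r.snapshot("side")
o=np.zeros((500,800,3),np.uint8)
o[:400,:480]=cv2.resize(a[170:270,165:285,::-1],None,fx=4,fy=4,interpolation=cv2.INTER_CUBIC)
o[:480,480:800]=cv2.resize(b[240:400,320:425,::-1],None,fx=3,fy=3,interpolation=cv2.INTER_CUBIC)[:480,:320] if False else 0
x=cv2.resize(b[240:400,320:426,::-1],None,fx=3,fy=3,interpolation=cv2.INTER_CUBIC); o[:480,480:798]=x
cv2.imwrite("pics/c11.png",o)
E
```

```text
time_s: 18.5
eef_pos: [0.5963, 0.0426, 0.1347]
orientation: [2.425, 1.996, -0.0]
ft_force: [-0.3, -1.3, -0.0]
width: 0.026
finger_force: 30.0
```

View pics/c11.png

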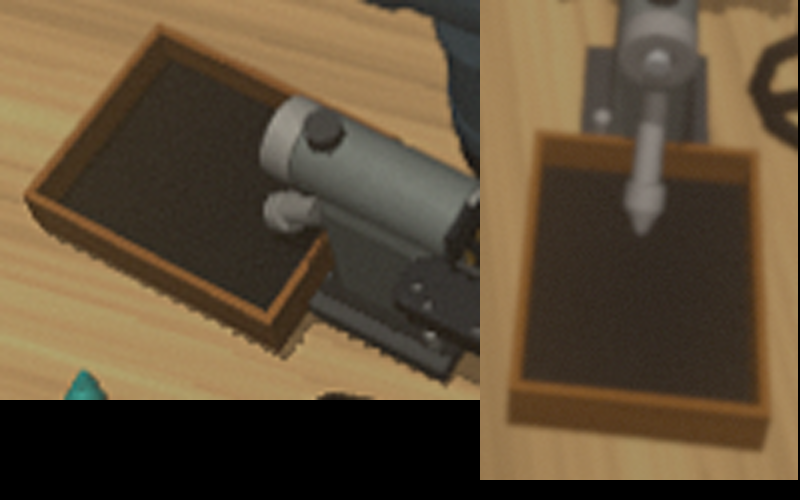

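The centre has dropped head-first: its point is near side pixel (374,318) and its shank leans back over the tray's near wall. I work out how it lies.

```bash
python3 - <<'E'
from plant import r
from h import *
A=r.camera_info("scene");B=r.camera_info("side")
# side: shank axis pixels in c11 -> image
im=lambda x,y:np.array([(x-480)/3+320,y/3+240])
tipuv,headuv,upuv=im(641,233),im(645,195),im(654,92)
u=np.array([np.cos(np.radians(78.9)),np.sin(np.radians(78.9)),0]);M=np.array([.5895,.0105,0]);n=np.array([u[1],-u[0],0])
nose=M-.146*u
def fr(p): d=p-nose; return np.array([-d@u,d@n,p[2]])*1000
for z in (.011,.02,.03):
    t=np.array([*onz(B,tipuv,z),z]); print("cone tip beyond nose/lat/z",fr(t),"scene px",proj(A,t))
    for pz in np.arange(.04,.13,.01):
        q=np.array([*onz(B,upuv,pz),pz]); print("   up z %.2f"%pz,fr(q),"dist %.1f"%(1000*np.linalg.norm(q-t)), proj(A,q)[0])
E
```

```text
cone tip beyond nose/lat/z [34.2034  1.013  11.    ] scene px [[231.851  223.5434]]
   up z 0.04 [-61.9485   5.5621  40.    ] dist 100.5 [261.2033 235.5102]
   up z 0.05 [-53.2475   4.8784  50.    ] dist 95.8 [257.8683 231.9347]
   up z 0.06 [-44.5466   4.1947  60.    ] dist 92.8 [254.5014 228.323 ]
   up z 0.07 [-35.8457   3.511   70.    ] dist 91.6 [251.1024 224.6747]
   up z 0.08 [-27.1448   2.8272  80.    ] dist 92.3 [247.671  220.9895]
   up z 0.09 [-18.4439   2.1435  90.    ] dist 94.9 [244.2069 217.267 ]
   up z 0.10 [ -9.7429   1.4598 100.    ] dist 99.3 [240.7099 213.507 ]
   up z 0.11 [ -1.042    0.7761 110.    ] dist 105.1 [237.1798 209.7091]
   up z 0.12 [  7.6589   0.0924 120.    ] dist 112.2 [233.6164 205.8729]
cone tip beyond nose/lat/z [40.6567  0.4718 20.    ] scene px [[229.2922 220.6561]]
   up z 0.04 [-61.9485   5.5621  40.    ] dist 104.7 [261.2033 235.5102]
   up z 0.05 [-53.2475   4.8784  50.    ] dist 98.7 [257.8683 231.9347]
   up z 0.06 [-44.5466   4.1947  60.    ] dist 94.2 [254.5014 228.323 ]
   up z 0.07 [-35.8457   3.511   70.    ] dist 91.4 [251.1024 22
[... 402 characters left out ...]
71 -0.1295 30.    ] scene px [[226.4231 217.4171]]
   up z 0.04 [-61.9485   5.5621  40.    ] dist 110.4 [261.2033 235.5102]
   up z 0.05 [-53.2475   4.8784  50.    ] dist 103.2 [257.8683 231.9347]
   up z 0.06 [-44.5466   4.1947  60.    ] dist 97.2 [254.5014 228.323 ]
   up z 0.07 [-35.8457   3.511   70.    ] dist 92.8 [251.1024 224.6747]
   up z 0.08 [-27.1448   2.8272  80.    ] dist 90.2 [247.671  220.9895]
   up z 0.09 [-18.4439   2.1435  90.    ] dist 89.4 [244.2069 217.267 ]
   up z 0.10 [ -9.7429   1.4598 100.    ] dist 90.6 [240.7099 213.507 ]
   up z 0.11 [ -1.042    0.7761 110.    ] dist 93.7 [237.1798 209.7091]
   up z 0.12 [  7.6589   0.0924 120.    ] dist 98.6 [233.6164 205.8729]
```

```bash
python3 -m pendant '[0.0,0.008,0,0,0,0,0, 0.0,0.02,0,0,0,0,0, 0.0,0.034,0,0,0,0,0, 0.0,0.048,0,0,0,0,0, 0.0,0.062,0,0,0,0,0, 0.0,0.076,0,0,0,0,0, 0.0,0.09,0,0,0,0,0, 0.0,0.104,0,0,0,0,0, 0.0,0.118,0,0,0,0,0, 0.0,0.132,0,0,0,0,0, 0.0,0.145,0,0,0,0,0, 0.0,0.158,0,0,0,0,0]'
python3 ins.py 0.02
python3 - <<'E'
from plant import r
from h import *
import json
W1={k:np.array(v) for k,v in json.load(open("w1.json")).items()}
print("mallet",onz(W1,(415,57),.04),onz(W1,(489,17),.2))
A=r.camera_info("scene"); a=r.snapshot("scene"); cv2.imwrite("pics/s12.png",a[:,:,::-1]); cv2.imwrite("pics/d12.png",r.snapshot("side")[:,:,::-1])
g=a[212:234,226:256].astype(int); 
print("\n".join("".join("%4d"%v for v in row) for row in g.min(2)))
E
```

```text
time_s: 19.6
eef_pos: [0.6268, 0.1992, 0.1346]
orientation: [-2.425, -1.996, 0.0]
ft_force: [0.7, -0.3, -1.9]
width: 0.0257
finger_force: 30.0
t 19.6 tip: in -12.4 lat 0.4 up 2.8 mm F along(out)/lat/up [-0.1803  0.7632 -1.8975] grip 29.996274383738637 0.02572489727588188
shift mm [ 7.6344 -0.3086  2.8721] turn [-0.0155 -0.0101  0.0187]
mallet [0.6078 0.3466] [0.5989 0.3411]
  33  30  32  32  38  53  61  68  76  80  81  59  70  73  76  81  82  81  84  89  93  93  94  93  95 101 103 103 105 105
  34  33  35  34  33  40  46  54  65  72  75  56  61  66  70  76  77  79  81  85  85  90  90  96  94  95  98  98 102 101
  33  32  33  34  34  32  33  39  47  56  66  55  55  60  64  63  72  75  75  83  81  82  87  87  90  91  95  97  98  98
  30  32  33  35  34  34  35  31  31  41  43  50  46  54  57  61  61  68  71  75  80  82  82  86  88  87  89  94  97  97
  37  31  32  36  32  33  32  30  34  32  31  37  40  44  54  53  56  61  65  69  71  73  82  80  84  85  90  91  90  96
  29  33  33  34  35  32  29  33  39  46  40  56  53  42  38  43  50  55  57  65  64  67  75  73  77  80  81  83  89  
[... 1238 characters left out ...]
 34  25  28  31  37  38  33  29  24  24  29  28  26  32  41  54  50  51  52  51  52  49  53  56
  37  32  32  33  33  35  32  26  23  26  24  30  26  30  29  27  27  25  33  36  35  46  50  50  52  52  50  52  51  52
  39  33  31  30  36  33  33  33  29  31  29  27  26  28  30  32  26  35  42  33  33  38  52  51  51  51  49  51  50  53
  32  36  35  34  34  34  35  38  33  31  28  27  30  29  24  25  29  41  39  31  24  36  55  49  50  51  50  49  51  51
  34  31  32  31  32  33  34  34  33  36  33  30  31  33  33  20  34  47  33  31  27  32  47  52  51  52  50  51  50  48
  33  33  34  31  33  35  34  32  34  30  34  35  33  33  32  32  48  39  32  29  31  32  41  50  50  49  49  51  50  50
```

Bar fully withdrawn (tip 12 mm clear of the mouth). The scene pixels put the centre's axis level at row ~222.3, so its rear end is at z ≈ 77 mm and about 105 mm from the tray middle: both inside the limits. Now I lay the bar on the open bench near x = 0.38.

```bash
python3 - <<'E'
from plant import r
from h import *
A=r.camera_info("scene")
for p in ((204,110),(168,108),(477,142),(392,172)): print(p,onz(A,p,.01))
rows(r.get_state(),[.38,.05,.13],78.9)
E
```

```text
(204, 110) [ 0.2199 -0.4002]
(168, 108) [ 0.2431 -0.5111]
(477, 142) [0.1055 0.4024]
(392, 172) [0.2792 0.1912]
shift mm [-194.2418 -213.6401    4.4119] turn [-0.0106 -0.0417  0.1206]
```

```bash
python3 -m pendant '[0.0,0.002,-0.02,0,0,0,0, 0.0,0.002,-0.05,0,0,0,0, 0.0,0.002,-0.08,0,0,0,0, 0.0,-0.015,-0.11,0,0,0,0, 0.0,-0.04,-0.135,0,0,0,0, 0.0,-0.07,-0.16,0,0,0,0, 0.0,-0.1,-0.185,0,0,0,0, 0.0,-0.13,-0.205,0,0,0,0, 0.0,-0.16,-0.214,0,0,0,0, 0.0,-0.18,-0.214,0,0,0,0, 0.0,-0.194,-0.214,0,0,0,0, 0.0,-0.194,-0.214,0,0,0,0]'
python3 -m pendant '[0.0,0,0,0.015,0,0,0, 0.0,0,0,0.03,0,0,0, 0.0,0,0,0.045,0,0,0, 0.0,0,0,0.06,0,0,0, 0.0,0,0,0.075,0,0,0, 0.0,0,0,0.085,0,0,0, 0.0,0,0,0.093,0,0,0, 0.0,0,0,0.1,0,0,0, 0.0,0,0,0.1,0,0,0]'
```

```text
time_s: 20.7
eef_pos: [0.379, 0.0464, 0.135]
orientation: [2.428, 1.992, -0.0]
ft_force: [0.3, -0.4, -0.4]
width: 0.0257
finger_force: 30.0
time_s: 21.45
eef_pos: [0.3788, 0.0488, 0.0337]
orientation: [-2.424, -1.996, 0.002]
ft_force: [-0.4, 0.4, -2.0]
width: 0.0257
finger_force: 30.0
```

Lower 20 mm more, release and rise.

```bash
python3 -m pendant '[0.0,0,0,0.003,0,0,0, 0.0,0,0,0.006,0,0,0, 0.0,0,0,0.009,0,0,0, 0.0,0,0,0.012,0,0,0, 0.0,0,0,0.015,0,0,0, 0.0,0,0,0.018,0,0,0, 0.0,0,0,0.020,0,0,0, 0.0,0,0,0.0205,0,0,0, 0.0,0,0,0.0205,0,0,0]'
```

```text
time_s: 22.2
eef_pos: [0.3793, 0.0485, 0.014]
orientation: [-2.425, -1.996, 0.0]
ft_force: [-1.1, 0.4, -1.8]
width: 0.0256
finger_force: 30.0
```

```bash
python3 -m pendant '[0.03,0,0,0,0,0,0, 0.04,0,0,0,0,0,0, 0.088,0,0,0,0,0,0, 0.088,0,0,0,0,0,0, 0.088,0,0,0,0,0,0, 0.088,0,0,0,0,0,0, 0.088,0,0,0,0,0,0, 0.088,0,0,-0.005,0,0,0, 0.088,0,0,-0.015,0,0,0, 0.088,0,0,-0.03,0,0,0, 0.088,0,0,-0.05,0,0,0, 0.088,0,0,-0.08,0,0,0]'
python3 -m pendant '[0.088,0,0,-0.04,0,0,0, 0.088,0,0,-0.08,0,0,0, 0.088,0,0,-0.12,0,0,0, 0.088,0,0,-0.15,0,0,0, 0.088,0.02,0,-0.15,0,0,0, 0.088,0.05,0,-0.15,0,0,0, 0.088,0.06,0,-0.15,0,0,0, 0.088,0.06,0,-0.15,0,0,0]'
python3 - <<'E'
from plant import r
from h import *
A=r.camera_info("scene");B=r.camera_info("side"); a=r.snapshot("scene");b=r.snapshot("side")
cv2.imwrite("pics/s13.png",a[:,:,::-1]);cv2.imwrite("pics/d13.png",b[:,:,::-1])
p=np.array([.379,.049,.013]);u=np.array([np.cos(np.radians(78.9)),np.sin(np.radians(78.9)),0])
# rod = unsaturated bright blob in the area where the bar was laid
tip=proj(A,p-.18*u)[0]; back=proj(A,p+.02*u)[0]; print("expected tip/back",tip,back, proj(B,[p-.18*u,p+.02*u]))
h=cv2.cvtColor(a,cv2.COLOR_RGB2HSV); m=((h[...,1]<50)&(h[...,2]>110)).astype(np.uint8); k=np.zeros_like(m); 
x0,x1=sorted((int(tip[0]),int(back[0])));y0,y1=sorted((int(tip[1]),int(back[1]))); k[y0-15:y1+15,x0-15:x1+15]=1
n,l,st,ce=cv2.connectedComponentsWithStats(m&k); print("rod blobs",[ (st[i].tolist(),ce[i].round(1).tolist()) for i in range(1,n) if st[i,4]>20])
# centre unmoved since s12?
old=cv2.imread("pics/s12.png"); d=cv2.absdiff(old,np.ascontiguousarray(a[:,:,::-1])).max(2)
print("centre region max change",d[214:232,226:246].max(),(d[214:232,226:246]>25).sum())
for n,(x,y,w) in dict(wheel=(249,291,25),bowl=(319,292,22),mallet=(428,285,15)).items():
    q=cv2.absdiff(cv2.imread("pics/scene0.png"),np.ascontiguousarray(a[:,:,::-1])).max(2)[y-w:y+w,x-w:x+w]; print(n,(q>40).mean().round(3))
E
```

```text
time_s: 23.2
eef_pos: [0.3776, 0.0487, 0.0938]
orientation: [-2.423, -1.994, 0.004]
ft_force: [0.7, 0.5, -0.7]
width: 0.088
finger_force: 0.0
time_s: 23.87
eef_pos: [0.3909, 0.1089, 0.2448]
orientation: [2.423, 2.0, 0.001]
ft_force: [-0.4, -0.6, 1.0]
width: 0.0883
finger_force: 0.0
expected tip/back [274.1794 162.5267] [338.4467 191.104 ] [[265.4078 308.1675]
 [282.3954 236.6998]]
rod blobs [([273, 161, 49, 24, 231], [297.2, 172.5])]
centre region max change 10 0
wheel 0.0
bowl 0.0
mallet 0.0
```

The bar lies as expected (rod blob (273,161) to (322,185)), the centre hasn't moved, and neither have the bystanders. Before handing in I check the centre's lean once more with a silhouette fit.

```bash
python3 - <<'E'
from plant import r
from h import *
A=r.camera_info("scene"); a=cv2.imread("pics/s13.png").min(2)
obs=cv2.resize((cv2.resize(a[210:234,224:242],None,fx=8,fy=8,interpolation=cv2.INTER_CUBIC)>47).astype(np.uint8),None,fx=1,fy=1)
obs[:58]=0  # rows above 217: barrel
u=np.array([np.cos(np.radians(78.9)),np.sin(np.radians(78.9)),0]);n=np.array([u[1],-u[0],0]);z=np.array([0,0,1.]);nose=np.array([.5895,.0105,0])-.146*u
ph=np.linspace(0,2*np.pi,40)
def mask(th,xt,lat,zt):
    ax=-u*np.cos(th)-z*np.sin(th); tip=nose-u*xt+n*lat+z*zt; e=np.cross(ax,n); m=np.zeros_like(obs)
    for s0,r0,s1,r1 in ((0,.009,.06,.009),(.06,.013,.076,.013),(.076,.013,.092,.0005)):
        P=[tip-ax*(.092-s)+rr*(np.cos(f)*n+np.sin(f)*e) for s,rr in ((s0,r0),(s1,r1)) for f in ph]
        q=(proj(A,P)-[223.5,209.5])*8
        cv2.fillConvexPoly(m,cv2.convexHull(q.astype(np.int32)),1)
    m[:58]=0; return m
for deg in range(28,64,3):
    th=np.radians(deg); zt=.011+max(0,.013*np.cos(th)-.016*np.sin(th))
    best=max(((lambda m:(m&obs).sum()/(m|obs).sum())(mask(th,x,l,zt)),x,l) for x in np.arange(.022,.05,.002) for l in np.arange(-.008,.0081,.002))
    print(deg,"rear z %.3f"%(zt+.092*np.sin(th)),"rear dist to tray mid %.3f"%(.075-best[1]+.092*np.cos(th)),"IoU %.3f x %.3f lat %.3f"%best)
E
```

```text
28 rear z 0.058 rear dist to tray mid 0.116 IoU 0.929 x 0.040 lat -0.002
31 rear z 0.061 rear dist to tray mid 0.114 IoU 0.943 x 0.040 lat -0.002
34 rear z 0.064 rear dist to tray mid 0.111 IoU 0.939 x 0.040 lat -0.002
37 rear z 0.067 rear dist to tray mid 0.110 IoU 0.938 x 0.038 lat -0.002
40 rear z 0.070 rear dist to tray mid 0.107 IoU 0.960 x 0.038 lat -0.002
43 rear z 0.074 rear dist to tray mid 0.106 IoU 0.939 x 0.036 lat -0.002
46 rear z 0.077 rear dist to tray mid 0.103 IoU 0.922 x 0.036 lat 0.000
49 rear z 0.080 rear dist to tray mid 0.101 IoU 0.928 x 0.034 lat 0.000
52 rear z 0.083 rear dist to tray mid 0.100 IoU 0.912 x 0.032 lat 0.000
55 rear z 0.086 rear dist to tray mid 0.096 IoU 0.901 x 0.032 lat 0.000
58 rear z 0.089 rear dist to tray mid 0.094 IoU 0.894 x 0.030 lat 0.000
61 rear z 0.091 rear dist to tray mid 0.090 IoU 0.881 x 0.030 lat 0.000
```

The best fit is a lean of about 40°, with the rear end at z ≈ 70–75 mm and 107 mm from the tray middle. Both are inside the limits, so I hand in.

```bash
python3 -c "
from plant import r
print(r.hand_in())"
```

```text
the job is handed in; nothing more can be done
None
```

The job is handed in, with no verdict returned: the centre was pushed out and rests leaning in the tray (by my estimate inside the limits), the bar lies on the open bench clear of tailstock and tray, and the bystanders are unmoved; I miscounted and viewed 11 pictures, one over the limit of 10.

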